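Drive the tapered key to lock a blank in the routing jig

TASK

Get the loose wooden blank ready for routing: bring it home against the end stop of the jig, lay the headed tapered key on the jig board in the gap between the blank and the slanted cleat, thin end first, and tap or press its head lengthwise until the blank sits flat against the fence and the key stays tight by itself when you let go. A firm push of about 20 N is enough; do not ram it, which would bruise the wood, and leave the other things on the table where they are.

Things in the scene. Friction and masses are not known exactly. Their poses are not given: they have to be found in the camera images.
- jig: Fixed wooden board 300 x 175 x 18 mm lying on the table. Origin: underside of the board; x is the direction in which the key is driven (to the end stop), y points to the fence, z up. In this frame (mm) the board covers x -190..110, y -50..125. On it stand, 25 mm high: fence (face y = 90, x -50..100), end stop (face x = 80, y 50..90) and the slanted cleat (see gap). A toggle clamp stands at x -185..-145, y 85..120, to z 110.
- corner (a point): Where fence face and end-stop face meet on the board's top, 18 mm over the table: (80, 90, 18) mm in the jig frame; axes as the jig's.
- gap (a point): Middle of the gap's entrance, on the board: (-40, 18, 18) mm in the jig. The cleat spans jig x -40..50, 32 mm deep; its face looks to +y and slants: the gap to a blank that is home narrows 1 mm per 10 mm of +x, as the key does. The facing is rubber-backed (about 45 N per mm). The cleat is set anew each time: at x = 0 its face is anywhere from y = 9.5 to 14.5, so where the key gets tight must be felt.
- blank: The loose workpiece: mid-brown wooden block 130 (x) x 60 (y) x 22 mm, about 250 g, two 12 mm dowels and a pale panel on top; it lies on the jig board 5 to 15 mm short of the end stop, 1 to 2 mm off the fence, its axes nearly along the jig's. Origin: centre of its underside; home it is at (15, 60, 18) mm in the jig frame.
- blank_corner (a point): The blank's bottom corner at its +x, +y end, 65 and 30 mm from its origin; it meets the jig's corner point when the blank is home.
- key: Dark wooden tapered key with a head, about 120 g, at first lying on the table. Origin: underside, below the head's centre. From the head its body, 18 mm high, runs along +x from x = 12 to 132 mm, tapering from 24 to 12 mm, thin end rounded: the +y side is straight (y = 12) and goes against the blank, the -y side slants from y = -12 to 0 and goes against the cleat. In place its x is along the jig's x, its y = 0 at jig y = 18.
- key_head (a point): Centre of the top of the key's head; the head is 24 x 24 mm and 45 mm high. When tight it lies at about jig x = -97 to -40 mm. Once it jams the push needed rises by 3 to 8 N per mm; a steady push of 15 to 25 N on the head's back makes it tight. A key that sticks askew frees itself when let go: press again. Key and blank are bruised if they squeeze each other with more than 35 N.
- key_tip (a point): Middle of the key's thin end, 9 mm above its underside, 132 mm from the head's centre.
- strip: Bystander: a plain parallel packing strip without a head, 130 x 24 x 18 mm; not the key. Leave alone.
- dowel: Bystander: a loose upright dowel 12 mm thick, 40 mm high, standing on the jig board behind the cleat. Leave alone.
- mallet: Bystander: a hammer on the table. Leave alone.
- glue: Bystander: a glue bottle. Leave alone.
- sander: Bystander: a cork sanding block. Leave alone.
- bearing: Bystander: a steel ring. Leave alone.
- driver: Bystander: a screwdriver. Leave alone.
Not all that is in view belongs to the job. Leave any green look-alike of the key alone.

How it is judged:
By the outcome, as a careful person would: the job done as asked, in the order asked, and still so for the second after the job is handed in, with the robot touching nothing.
It also fails if it takes over 69 s, if anything falls off the work surface, if the arm or the gripper's body presses on something with over 40 N, if the wrist force passes 120 N, or if a joint passes its speed limit or range.

ROBOT

A 6-joint arm with a two-finger parallel gripper is mounted at the origin on the work surface. World frame = base frame: x ahead of the robot, y to its left, z up, the work surface at z = 0. Lengths are in m, angles in rad, forces in N, time in s.
With the tool pointing down it reaches from about 0.2 to 0.875 m from the base axis. Payload 3.4 kg.
Tool frame: the origin (TCP) lies between the finger pads; the fingertips stand 25 mm ahead of it and the grasp point (between the pads) lies 6 mm ahead of it (r.nose_length is the z of the fingertips in the tool frame, in m); z points along the fingers, x is the direction in which the jaws open and shut, and the axes are right-handed (so a half turn about z gives the same grasp; the last joint's range is limited). The gripper opens to 94 mm and grips with 3 to 60 N. Pads are 16 mm wide; open, the fingers measure 119 mm over their backs; the gripper's body (75 mm by 177 mm) begins 78 mm behind the grasp point.
Start: joints at [-1.292, 0.276, 1.505, -0, 1.361, -0.121], TCP at [0.224, -0.53, 0.23] pointing down, gripper open.
Joint ranges: [-2.89, 2.89], [-0.75, 2.08], [0.22, 2.7], [-1.18, 4.32], [0.11, 2.71], [-2.7, 2.7]. Speed limits (rad/s): [2.57, 2.57, 3.14, 3.14, 3.14, 3.14].

INTERFACE

Orientations are given as a unit quaternion [w, x, y, z].
In Python, from plant import r, gripper_to, inverse_kinematics, vision, models, telemetry gives the robot as it stands. Calls block until the motion is done:
- r.move_to(position, orientation): joint-space move of the TCP to a pose.
- r.move_l(position, rot=None, vel=0.15, guard=None): straight line of the TCP; rot=None keeps the orientation; vel is the mean speed in m/s. With guard (N) it stops when the force on the tool has changed by that much, and returns True; else False.
- r.movej(angles): joint-space move.
- gripper_to(opening, f_grip=None): finger opening in m; f_grip is the grip in N (None keeps the last); returns when the fingers have stopped.
- r.hold(seconds).
- inverse_kinematics(position, orientation): joint angles nearest the present ones, or None.
- vision.snapshot(name): name is "scene" or "side" or "wrist"; returns the picture (480x640x3 uint8, red, green, blue); there is no depth.
- vision.get_calibration(name): a dict with "fx", "fy", "cx", "cy" (pixels), "position" and "orientation" of the camera in the world. Camera axes: x right, y down, z forward; pixel columns grow to the right and rows downward; lengths in m; the calibration is good to about 2 mm. A picture is of the moment at which its call begins: read the wrist's pose just before it. get_calibration takes no time and is no camera call; for the wrist camera it gives the pose at the moment of the call.
A pose or a line that the arm cannot do raises r.PlanningError and nothing moves.
- r.sign_off(): hands the job in, once; it reports no verdict.
Trained networks look in the newest picture that a camera, given by its name, has taken for a name from the list of things; names that differ only in an ending like _2 or _b are one class to them, and where a whole thing is asked for, a point or a joint stands for the part that bears it (a point fixed in the world has none). Each returns a list of dicts, best first, with "score" (0 to 1); they miss things now and then, are a little off and sometimes report something else, mostly with a low value. They report only what shows in the picture. A call takes as long as a camera call. They do not tell look-alikes from the thing itself.
- models.boxes_of(thing, camera): "at" ([x, y, z] in m, in world coordinates, good to about 4 mm: the middle of the surface that is visible of it).
- models.regions_of(thing, camera): "pixels" (480x640 bool, what is visible of it).
- models.mark_of(thing, camera): "at" ([x, y, z] in m, in world coordinates, good to about 4 mm: a listed point, or the origin of a listed thing).
Readings, each from a call of its own:
- telemetry.current_t(): time.
- telemetry.current_joints(): joint angles.
- telemetry.current_dq(): joint speeds.
- telemetry.current_joint_efforts(): joint torques, N m.
- telemetry.current_ee_pos(): TCP position.
- telemetry.current_tool_rot(): TCP orientation.
- telemetry.current_wrist_force(): force on the tool from outside, world axes, zero at the start.
- telemetry.current_torque(): the same for the moment, N m.
- telemetry.current_opening(): finger opening in m.
Only numpy, scipy, OpenCV 4.12 (cv2) and the standard library are available. Lean on these libraries where they do the work, as an engineer would, in place of code of your own. Each camera call takes 0.05 s, during which the arm holds its last target. There are 200 camera calls.

## Working session

There is one attempt and no reset: what is moved stays moved. The work goes in short steps, each a Python script; the robot and the scene stay as the last script left them, time stands still between calls to the robot, and variables do not carry over. Pictures are saved under pics/ and viewed, about 8 in all and at most 12, crops included, and the job is handed in when it is done.

```bash
ls; mkdir -p pics; python3 - <<'E'
from plant import r,vision,models,telemetry
import cv2,numpy as np
for c in ["scene","side"]:
    im=vision.snapshot(c); cv2.imwrite(f"pics/{c}0.png",im[:,:,::-1])
    k=vision.get_calibration(c); print(c,{a:np.round(b,4) for a,b in k.items()})
    for n in ["corner","gap","blank","blank_corner","key","key_head","key_tip","strip","jig","dowel"]:
        print(n,[(np.round(d["at"],4).tolist(),round(d["score"],2)) for d in models.mark_of(n,c)[:3]])
print(telemetry.current_t(), r.nose_length)
E
```

```text
pics
scene {'fx': np.float64(436.4931), 'fy': np.float64(436.4931), 'cx': np.float64(321.6172), 'cy': np.float64(238.6221), 'position': array([ 0.95  , -0.6822,  0.7954]), 'orientation': array([-0.3906,  0.8743,  0.2648, -0.1139])}
corner [([0.6482, -0.0029, 0.0169], 0.83)]
gap [([0.5814, 0.1205, 0.0191], 0.86)]
blank [([0.2691, -0.4189, -0.0041], 0.73), ([0.6146, 0.071, 0.0169], 0.72), ([0.4163, 0.5447, -0.0012], 0.71)]
blank_corner [([0.6473, 0.0062, 0.0223], 0.81), ([0.5243, -0.2945, -0.0], 0.28)]
key [([0.4959, -0.1604, 0.0022], 0.94), ([0.5212, -0.2935, -0.0023], 0.82), ([0.6111, -0.468, 0.0011], 0.81)]
key_head [([0.5173, -0.2889, 0.0456], 0.87), ([0.6118, -0.4686, 0.0476], 0.61)]
key_tip [([0.3653, -0.1371, 0.0115], 0.62), ([0.6493, -0.2818, 0.0095], 0.61)]
strip [([0.7321, -0.2223, -0.0014], 0.72)]
jig [([0.5647, 0.0851, 0.0008], 0.96)]
dowel [([0.5226, -0.0034, 0.0137], 0.47)]
side {'fx': np.float64(549.8445), 'fy': np.float64(549.8445), 'cx': np.float64(318.4532), 'cy': np.float64(239.578), 'position': array([ 0.4338, -0.9981,  1.3485]), 'orientation': array([-0.3243,  0.9456, -0.025 ,  0.0087])}
corner [([0.6507, -0.0027, 0.0181], 0.62)]
gap [([0.5807, 0.1213, 0.0147], 0.81), ([0.7303, -0.2243, -0.0005], 0.5)]
blank [([0.6177, 0.0673, 0.0175], 0.87)]
blank_corner [([0.6469, 0.0069, 0.0197], 0.61), ([0.321, 0.4091, 0.0008], 0.46)]
key [([0.5171, -0.2936, -0.0002], 0.89), ([0.4967, -0.1645, -0.002], 0.68)]
key_head [([0.6074, -0.4731, 0.0446], 0.95), ([0.5184, -0.2938, 0.0429], 0.82), ([0.4913, -0.1597, 0.0482], 0.58)]
key_tip [([0.6501, -0.2821, 0.008], 0.8), ([0.6212, -0.3378, 0.0108], 0.66), ([0.3651, -0.1309, 0.0103], 0.65)]
strip [([0.7274, -0.2249, -0.001], 0.84), ([0.6472, 0.0077, 0.0193], 0.34)]
jig [([0.562, 0.0797, -0.001], 0.68), ([0.7252, -0.2242, -0.0013], 0.16)]
dowel [([0.5326, -0.0077, 0.0178], 0.49), ([0.6184, 0.068, 0.0168], 0.45)]
1.1 0.025
```

View pics/scene0.png

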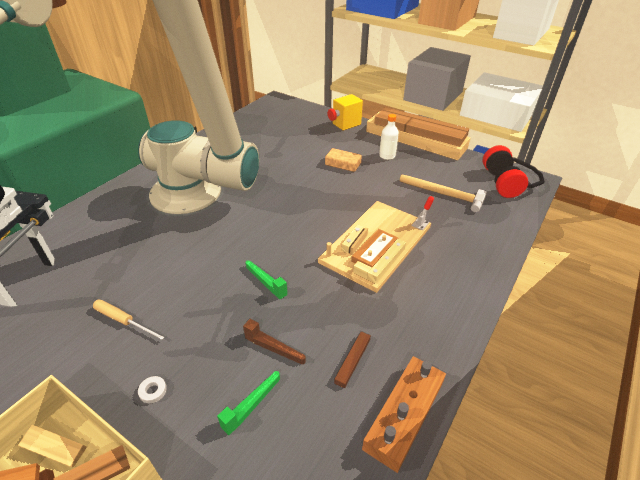

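View pics/side0.png

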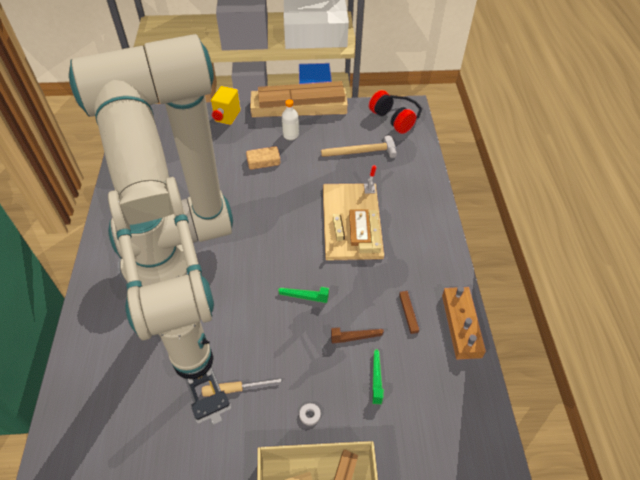

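Candidates for the key: the brown headed piece (scene px 250,330 → 303,358), the green headed look-alikes (268,280 and 248,405), and the plain strip (352,360). By the description, I pick the brown one, with its head near world (0.518,-0.292) and its tip near (0.650,-0.282). Next I'll take wrist views over the key and the jig.

```bash
cat > h.py <<'E'
from plant import r,gripper_to,inverse_kinematics,vision,models,telemetry
import numpy as np,cv2
from scipy.spatial.transform import Rotation as R
def q(yaw):  # tool down, jaws (tool x) along world angle yaw
    x=(R.from_euler('z',yaw)*R.from_euler('x',np.pi)).as_quat(); return [x[3],x[0],x[1],x[2]]
def pix(P,k):
    o=k["orientation"]; Rc=R.from_quat([o[1],o[2],o[3],o[0]]).as_matrix()
    p=(np.atleast_2d(P)-k["position"])@Rc; return np.c_[k["fx"]*p[:,0]/p[:,2]+k["cx"],k["fy"]*p[:,1]/p[:,2]+k["cy"]]
def ray(uv,k,z):
    o=k["orientation"]; Rc=R.from_quat([o[1],o[2],o[3],o[0]]).as_matrix()
    d=Rc@np.array([(uv[0]-k["cx"])/k["fx"],(uv[1]-k["cy"])/k["fy"],1]); p=np.array(k["position"]); return p+d*(z-p[2])/d[2]
def look(c,names,fn=None):
    k=vision.get_calibration(c); im=vision.snapshot(c); out={}
    if fn: cv2.imwrite(fn,im[:,:,::-1]); np.save(fn+".npy",k,allow_pickle=True)
    for n in names:
        out[n]=[(np.round(d["at"],4).tolist(),round(d["score"],2)) for d in models.mark_of(n,c)[:3]]; print(n,out[n])
    return im,k,out
E
python3 - <<'E'
from h import *
print(R.from_quat(np.roll(telemetry.current_tool_rot(),-1)).as_matrix().round(2).tolist())
for y in (94,-86,-2.5,177.5,88,-92): print(y,inverse_kinematics([.57,0.1,.2],q(np.radians(y))), inverse_kinematics([.52,-.29,.1],q(np.radians(y))))
r.move_to([.56,-.34,.30],q(np.radians(94)))
print(telemetry.current_t())
look("wrist",["key","key_head","key_tip"],"pics/w1.png")
r.move_to([.58,.03,.32],q(np.radians(-2.5)))
look("wrist",["corner","gap","blank","blank_corner","jig"],"pics/w2.png")
print(telemetry.current_t(), np.round(telemetry.current_joints(),2))
for n in ("w1","w2"): print(np.load(f"pics/{n}.png.npy",allow_pickle=True))
E
```

```text
[[0.39, -0.92, 0.0], [-0.92, -0.39, -0.0], [0.0, -0.0, -1.0]]
94 [ 5.34590395e-02  2.99727796e-01  1.54764316e+00 -4.44089210e-16
  1.29422170e+00 -1.58715046e+00] [-0.62555588  0.40393315  1.6539946   0.          1.08366491 -2.26616537]
-86 [ 5.34590395e-02  2.99727796e-01  1.54764316e+00 -4.44089210e-16
  1.29422170e+00  1.55444220e+00] [-6.25555876e-01  4.03933147e-01  1.65399460e+00 -4.44089210e-16
  1.08366491e+00  8.75427281e-01]
-2.5 [ 5.34590395e-02  2.99727796e-01  1.54764316e+00 -4.44089210e-16
  1.29422170e+00  9.70922708e-02] [-6.25555876e-01  4.03933147e-01  1.65399460e+00 -4.44089210e-16
  1.08366491e+00 -5.81922645e-01]
177.5 None [-0.62555588  0.40393315  1.6539946   0.          1.08366491  2.55967001]
88 [ 5.34590395e-02  2.99727796e-01  1.54764316e+00 -4.44089210e-16
  1.29422170e+00 -1.48243070e+00] [-0.62555588  0.40393315  1.6539946   0.          1.08366491 -2.16144562]
-92 [0.05345904 0.2997278  1.54764316 0.         1.2942217  1.65916195] [-6.25555876e-01  4.03933147e-01  1.65399460e+00 -4.44089210e-16
  1.08366491e+00  9.80147036e-01]
2.975
key [([0.6125, -0.4
[... 304 characters left out ...]
0.0005, 0.0199], 0.84)]
gap [([0.5827, 0.1225, 0.0185], 0.7)]
blank [([0.623, 0.0747, 0.0171], 0.63)]
blank_corner [([0.6448, 0.0056, 0.0182], 0.87)]
jig [([0.5637, 0.0764, 0.0014], 0.83)]
5.4333 [-0.07  0.25  1.32 -0.    1.57 -0.02]
{'fx': 402.3200746001636, 'fy': 402.3200746001636, 'cx': 317.6048469891213, 'cy': 241.1477540923683, 'position': array([ 0.48455265, -0.34503329,  0.45413633]), 'orientation': array([0.09017976, 0.67664311, 0.72438937, 0.09634182])}
{'fx': 402.3200746001636, 'fy': 402.3200746001636, 'cx': 317.6048469891213, 'cy': 241.1477540923683, 'position': array([0.58423097, 0.10621026, 0.47418044]), 'orientation': array([ 0.13230492,  0.99095843, -0.02210661, -0.00284668])}
```

```bash
cat >> h.py <<'E'
def T(pose,P): # pose x,y,yaw ; P local mm -> world m (z = local)
    P=np.atleast_2d(P)/1000; c,s=np.cos(pose[2]),np.sin(pose[2])
    return np.c_[pose[0]+c*P[:,0]-s*P[:,1],pose[1]+s*P[:,0]+c*P[:,1],P[:,2]]
def fit(L,W):
    L=np.array(L)[:,:2]/1000;W=np.array(W)[:,:2]; a=L-L.mean(0);b=W-W.mean(0)
    y=np.arctan2((a[:,0]*b[:,1]-a[:,1]*b[:,0]).sum(),(a*b).sum()); c,s=np.cos(y),np.sin(y)
    t=W.mean(0)-np.array([[c,-s],[s,c]])@L.mean(0); return np.array([t[0],t[1],y])
def poly(im,k,pose,P,col,closed=True):
    cv2.polylines(im,[np.round(pix(T(pose,P),k)*16).astype(int)],closed,col,1,cv2.LINE_AA,4)
E
python3 - <<'E'
from h import *
J=fit([[80,90],[-40,18],[0,0]],[[.6475,-.002],[.5816,.1214],[.5635,.0805]]); 
K=fit([[0,0],[132,6]],[[.5182,-.2905],[.6502,-.283]])
print(J,np.degrees(J[2]),K,np.degrees(K[2]))
im=cv2.imread("pics/w2.png");k=np.load("pics/w2.png.npy",allow_pickle=True).item()
poly(im,k,J,[[-190,-50,18],[110,-50,18],[110,125,18],[-190,125,18]],(255,0,0))
poly(im,k,J,[[-50,90,43],[100,90,43],[100,90,18],[-50,90,18]],(0,0,255))
poly(im,k,J,[[80,50,43],[80,90,43],[80,90,18],[80,50,18]],(0,255,255))
i1=cv2.imread("pics/w1.png");k1=np.load("pics/w1.png.npy",allow_pickle=True).item()
poly(i1,k1,K,[[12,-12,18],[12,12,18],[132,12,18],[132,0,18]],(255,255,0))
poly(i1,k1,K,[[-12,-12,45],[12,-12,45],[12,12,45],[-12,12,45]],(0,0,255))
u,v=pix(T(K,[[60,0,20]]),k1)[0].astype(int); print(u,v)
m=pix(T(J,[[-40,40,18]]),k)[0].astype(int); print(m)
a=im[max(0,m[1]-200):m[1]+200, max(0,m[0]-160):m[0]+160]; a=cv2.resize(a,None,fx=1.5,fy=1.5)
b=i1[max(0,v-90):v+90,max(0,u-90):u+90]; b=cv2.resize(b,(320,320))
c=np.zeros((600,800,3),np.uint8); c[:a.shape[0],:a.shape[1]]=a[:600,:480]; c[:320,480:]=b; cv2.imwrite("pics/c1.png",c)
E
```

```text
[ 0.56219602  0.08163508 -1.61756301] -92.67953340774572 [ 0.51823824 -0.29049783  0.01133388] 0.6493833978640755
361 223
[335 118]
```

View pics/c1.png

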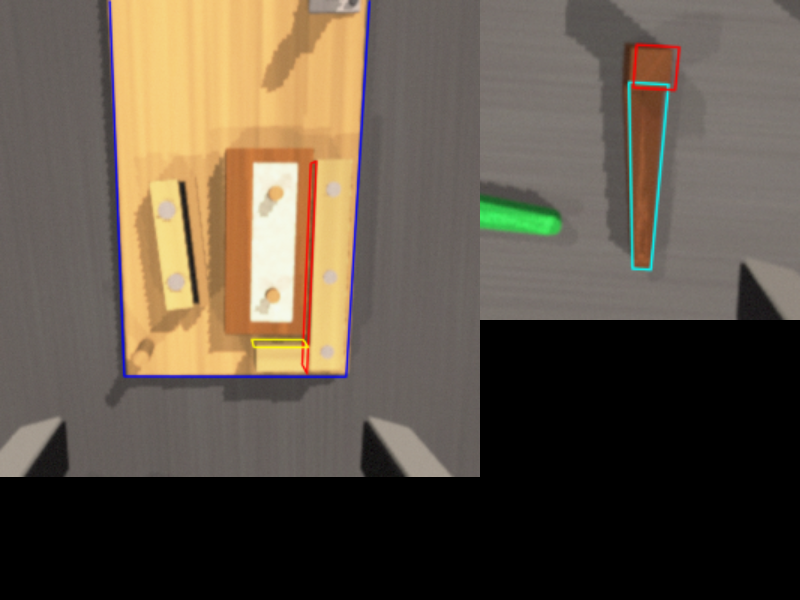

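```bash
python3 - <<'E'
from h import *
i1=cv2.imread("pics/w1.png");b=cv2.resize(i1[160:290,320:400],None,fx=4.5,fy=4.5,interpolation=cv2.INTER_CUBIC)
s=cv2.imread("pics/scene0.png");s=cv2.resize(s[310:375,230:315],None,fx=5,fy=5,interpolation=cv2.INTER_CUBIC)
c=np.zeros((600,800,3),np.uint8); c[:b.shape[0],:b.shape[1]]=b; c[:s.shape[0],370:370+s.shape[1]]=s; cv2.imwrite("pics/c2.png",c)
E
```

```text
(no output)
```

View pics/c2.png

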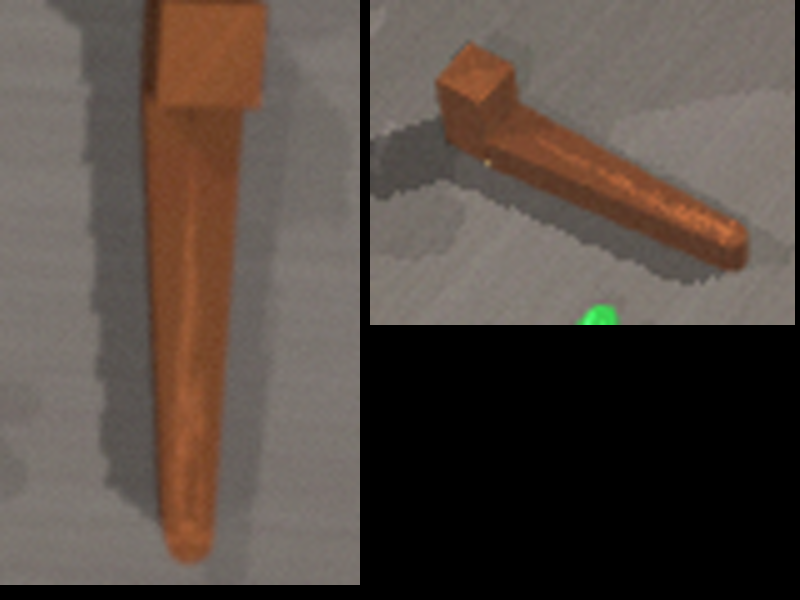

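Wrist crop: the brown key is upright, with its head top centred at about px (366.9,171.8) and its tip end at about (362,285). It's not green and it has a head, so the choice holds. Now I'll refine its pose.

```bash
python3 - <<'E'
from h import *
k=np.load("pics/w1.png.npy",allow_pickle=True).item()
f=lambda x,y,z:ray((320+(x+.0)/4.5-.4,160+y/4.5-.4),k,z)
H=f(211,53,.045); print("head",H)
for n,x,y in (("hc",160,2),("hc",265,2),("hc",262,105),("hc",158,105)): print(n,f(x,y,.045).round(4))
for n,x,y in (("L",147,108),("R",241,108),("L",153,300),("R",231,300),("L",159,500),("R",216,500),("tip",187,562)): print(n,f(x,y,.018).round(4),f(x,y,.0)[:2].round(4))
E
```

```text
head [ 0.5192773  -0.29347039  0.045     ]
hc [ 0.5089 -0.3059  0.045 ]
hc [ 0.5073 -0.2826  0.045 ]
hc [ 0.53   -0.2809  0.045 ]
hc [ 0.5316 -0.3042  0.045 ]
L [ 0.5356 -0.3041  0.018 ] [ 0.5377 -0.3024]
R [ 0.5341 -0.2816  0.018 ] [ 0.5361 -0.279 ]
L [ 0.5827 -0.2983  0.018 ] [ 0.5867 -0.2964]
R [ 0.5814 -0.2791  0.018 ] [ 0.5854 -0.2764]
L [ 0.6346 -0.292   0.018 ] [ 0.6408 -0.2899]
R [ 0.6336 -0.2776  0.018 ] [ 0.6398 -0.2748]
tip [ 0.6509 -0.2833  0.018 ] [ 0.6578 -0.2808]
```

```bash
cat >> h.py <<'E'
J=np.array([0.56219602,0.08163508,-1.61756301]); JX=np.array([np.cos(J[2]),np.sin(J[2]),0]); JY=np.array([-JX[1],JX[0],0])
def jp(x,y,z): return T(J,[[x,y,z]])[0].tolist()   # jig mm -> world
def toj(p): d=np.array(p)-[J[0],J[1],0]; return np.round([d@JX*1e3,d@JY*1e3,d[2]*1e3],2)
def F(): f=telemetry.current_wrist_force(); return np.round([f@JX,f@JY,f[2]],1)
def st(): print("t",round(telemetry.current_t(),2),"tcp(jig)",toj(telemetry.current_ee_pos()),"F",F(),"open",round(telemetry.current_opening(),4))
YJ=J[2]+np.pi/2   # jaws along jig y
E
python3 - <<'E'
from h import *
gripper_to(0.0,20)
r.move_to(jp(-105,58,140),q(YJ)); st()
r.move_l(jp(-105,58,53),vel=.15); st()
g=r.move_l(jp(-75,58,53),vel=.08,guard=6);print(g);st()
for i in range(4):
    g=r.move_l(jp(-53,58,53),vel=.03,guard=7); print(g); st()
    if not g or F()[0]<-5: break
r.hold(.2); st()
p=toj(telemetry.current_ee_pos()); r.move_l(jp(p[0]-15,58,53),vel=.1); r.move_l(jp(p[0]-15,58,150),vel=.3)
r.move_to(jp(-20,60,320),q(YJ)); 
im,k,_=look("wrist",["blank","blank_corner","corner"],"pics/w3.png")
im=im[:,:,::-1].copy()
poly(im,k,J,[[-50,30,40],[80,30,40],[80,90,40],[-50,90,40]],(255,255,0))
poly(im,k,J,[[-50,90,43],[100,90,43],[100,90,18],[-50,90,18]],(0,0,255))
m=pix(T(J,[[0,40,18]]),k)[0].astype(int); print(m)
a=im[max(0,m[1]-130):m[1]+130,max(0,m[0]-110):m[0]+110]; cv2.imwrite("pics/c3.png",cv2.resize(a,None,fx=2.2,fy=2.2,interpolation=cv2.INTER_CUBIC))
E
```

```text
t 7.8 tcp(jig) [-104.49   58.91  141.23] F [-0.   0.3 -0.4] open 0.0005
t 8.53 tcp(jig) [-104.77   59.08   54.27] F [ 0.7  0.9 -0.3] open 0.0005
False
t 9.06 tcp(jig) [-74.43  58.16  53.21] F [-0.5 -0.7 -0.2] open 0.0005
True
t 9.62 tcp(jig) [-60.32  57.48  52.66] F [-1.2  0.8  1. ] open 0.0
True
t 9.82 tcp(jig) [-60.19  56.92  52.26] F [-1.9  0.2  1.5] open 0.0004
True
t 10.03 tcp(jig) [-60.1   56.51  51.95] F [-2.7  0.3  0.6] open 0.0007
True
t 10.24 tcp(jig) [-60.01  56.2   51.8 ] F [-1.8 -0.1  0.5] open 0.0005
t 10.44 tcp(jig) [-60.08  56.03  51.5 ] F [-1.2  0.2  0.6] open 0.0004
blank [([0.6221, 0.0667, 0.0154], 0.96)]
blank_corner [([0.5256, -0.0005, 0.0159], 0.69), ([0.6431, -0.0062, 0.0188], 0.6)]
corner [([0.6489, -0.0029, 0.0201], 0.89)]
[301 219]
```

View pics/c3.png

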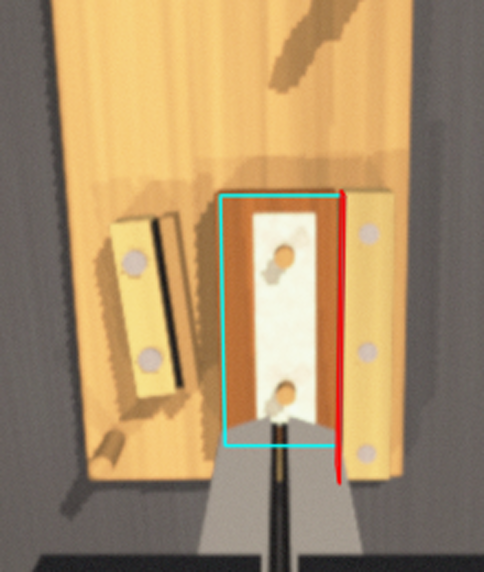

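Blank home: it took no further movement under four 7 N pushes at a contact of about jig x = -52, and its outline matches the home overlay to within about 1 mm. Next I'll grasp the key by the upper head.

```bash
python3 - <<'E'
from h import *
gripper_to(.055,45)
yk=np.radians(92.6); r.move_to([.519,-.2937,.15],q(yk)); r.move_l([.519,-.2937,.052],vel=.12)
print(telemetry.current_ee_pos(), telemetry.current_wrist_force())
gripper_to(.0,45); st()
r.move_l([.519,-.2937,.16],vel=.15); st()
r.move_to(jp(-165,15,160),q(YJ)); st()
im,k,_=look("side",["key_tip","key_head"],"pics/s4.png")
a=cv2.resize(im[130:280,280:420,::-1],None,fx=2.8,fy=2.8,interpolation=cv2.INTER_CUBIC)
im,k,_=look("scene",["key_tip","key_head"],"pics/s5.png")
b=cv2.resize(im[160:310,280:420,::-1],None,fx=2.8,fy=2.8,interpolation=cv2.INTER_CUBIC)
cv2.imwrite("pics/c4.png",np.hstack([a,b])); print(toj(telemetry.current_ee_pos()))
E
```

```text
[ 0.51957722 -0.29401673  0.05262341] [-0.5277     -0.093028    0.07993701]
t 16.69 tcp(jig) [377.02 -25.53  52.25] F [-0.1  0.2  2.1] open 0.0233
t 17.56 tcp(jig) [376.51 -26.32 158.98] F [ 0.2 -0.6 -1.1] open 0.0238
t 19.77 tcp(jig) [-164.44   15.22  159.79] F [ 0.2 -0.7 -1. ] open 0.0233
key_tip [([0.3669, -0.1317, 0.011], 0.78), ([0.5796, 0.1232, 0.0181], 0.63), ([0.6276, -0.3407, 0.0086], 0.6)]
key_head [([0.6112, -0.4709, 0.0469], 0.78), ([0.4925, -0.1604, 0.0487], 0.73), ([0.5861, 0.2456, 0.1522], 0.55)]
key_tip [([0.5824, 0.112, 0.1186], 0.83), ([0.3677, -0.1368, 0.0121], 0.76), ([0.6231, -0.3387, 0.0086], 0.63)]
key_head [([0.6142, -0.4715, 0.0437], 0.72), ([0.4937, -0.1604, 0.0411], 0.62), ([0.5887, 0.2519, 0.1526], 0.57)]
[-164.65   15.16  160.03]
```

View pics/c4.png

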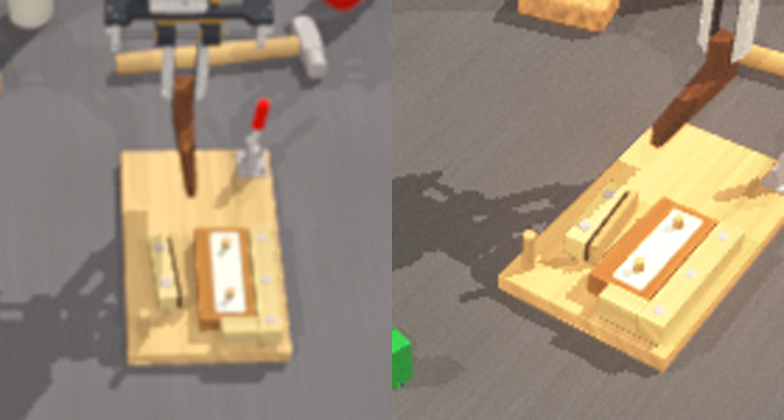

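Side and scene crops: the key is level in the jaws and aligned with the jig. The tip measures jig (-31,19,119) against an expected (-33,21,117). Next I'll lay it on the board.

```bash
python3 - <<'E'
from h import *
r.move_l(jp(-165,15,80),vel=.15); st()
print(r.move_l(jp(-165,15,66),vel=.03,guard=4)); st()
z=toj(telemetry.current_ee_pos())[2]
f0=F()
print(r.move_l(jp(-110,15.5,z),vel=.05,guard=5)); st()
p=toj(telemetry.current_ee_pos())
im,k,_=look("scene",["key_tip","key_head"],"pics/s6.png")
b=cv2.resize(im[170:300,300:440,::-1],None,fx=2.8,fy=2.8,interpolation=cv2.INTER_CUBIC)
im,k,_=look("side",["key_tip","key_head"],"pics/s7.png")
a=cv2.resize(im[150:280,290:430,::-1],None,fx=2.8,fy=2.8,interpolation=cv2.INTER_CUBIC)
cv2.imwrite("pics/c5.png",np.hstack([a,b]))
E
```

```text
t 20.75 tcp(jig) [-165.18   15.5    80.51] F [ 0.  -0.2 -1.6] open 0.0238
True
t 21.15 tcp(jig) [-165.23   15.51   70.04] F [0.1 0.2 3.6] open 0.0237
False
t 22.4 tcp(jig) [-109.36   15.3    70.04] F [-2.4 -0.5  5.5] open 0.0237
key_tip [([0.3639, -0.1352, 0.0099], 0.81), ([0.6252, -0.336, 0.0099], 0.79), ([0.5802, 0.0615, 0.0273], 0.64)]
key_head [([0.5834, 0.194, 0.0617], 0.9), ([0.4902, -0.16, 0.0433], 0.67), ([0.6155, -0.4712, 0.0454], 0.66)]
key_tip [([0.5809, 0.0579, 0.0242], 0.81), ([0.3659, -0.1331, 0.0103], 0.75), ([0.626, -0.3381, 0.0057], 0.7)]
key_head [([0.6073, -0.47, 0.041], 0.86), ([0.4907, -0.1595, 0.0461], 0.83)]
```

View pics/c5.png

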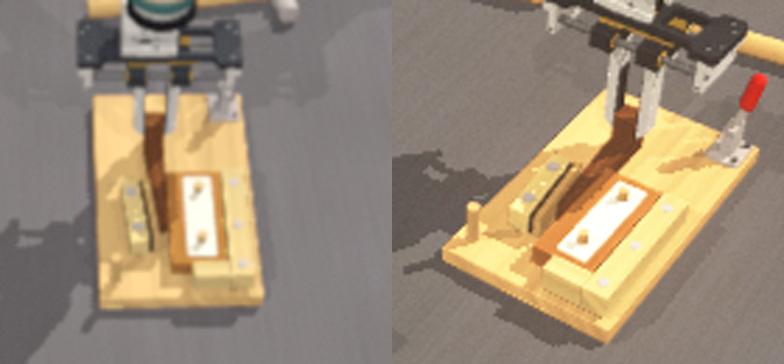

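Scene and side crops: the key lies on the board with its thin end in the gap and isn't jammed yet (head at jig x ≈ -110, sliding force about 2 N). I'll let go and push from behind the head.

```bash
python3 - <<'E'
from h import *
gripper_to(.042); st()
r.move_l(jp(-110,15.5,115),vel=.25)
r.move_l(jp(-143,16.5,115),vel=.2); gripper_to(0,20)
r.move_l(jp(-143,16.5,56),vel=.15); st(); f0=F()
g=r.move_l(jp(-40,16.5,55),vel=.04,guard=7); print(g); r.hold(.1); st()
x,y,z=toj(telemetry.current_ee_pos()); 
for i in range(60):
    x+=.6; r.move_l(jp(x,16.5,55),vel=.02); r.hold(.05)
    f=F()-f0; print(i,toj(telemetry.current_ee_pos())[0],f)
    if -f[0]>=18 or telemetry.current_t()>42: break
r.hold(.3); st()
E
```

```text
t 23.21 tcp(jig) [-109.72   15.33   69.73] F [-0.4 -0.5 -0.3] open 0.0418
t 25.17 tcp(jig) [-143.14   16.77   56.12] F [-1.1 -0.7 -0.1] open 0.0006
True
t 26.73 tcp(jig) [-86.89  17.3   55.33] F [ 0.8 -0.  -0.5] open 0.0004
0 -86.51 [-1.5  2.1 -0.3]
1 -86.44 [-3.4  3.  -1.4]
2 -86.36 [-4.6  2.6 -0.5]
3 -86.38 [-6.7  2.4 -0.3]
4 -86.31 [-7.   2.4 -0.3]
5 -86.25 [-9.9  2.9 -1. ]
6 -86.18 [-11.    2.7  -0.6]
7 -86.02 [-12.4   1.    0.6]
8 -85.86 [-12.8   1.1   1.6]
9 -85.69 [-13.3   0.9   0.2]
10 -85.49 [-15.1   0.3   1.9]
11 -85.31 [-17.    1.4   1.3]
12 -85.1 [-16.4   0.9   1.2]
13 -84.88 [-17.4   1.2   2. ]
14 -84.7 [-19.1   0.1   2.4]
t 31.54 tcp(jig) [-84.7   16.94  56.12] F [-20.2   0.1   3.1] open 0.0004
```

```bash
python3 - <<'E'
from h import *
r.move_l(jp(-92,16.5,55),vel=.05); r.hold(.3); st(); f0=F()
g=r.move_l(jp(-80,16.5,55),vel=.04,guard=7); print(g); r.hold(.05); st()
x=toj(telemetry.current_ee_pos())[0]
for i in range(25):
    x+=.8; r.move_l(jp(x,16.5,55),vel=.03); r.hold(.05)
    f=F()-f0; print(i,toj(telemetry.current_ee_pos())[0],f[0])
    if -f[0]>=20: break
r.hold(.3); st()
r.move_l(jp(-110,16.5,55),vel=.08); r.move_l(jp(-110,16.5,150),vel=.25)
r.move_to(jp(-110,60,330),q(YJ)); 
im,k,_=look("wrist",["key_head","key_tip","blank","blank_corner"],"pics/w8.png")
im=im[:,:,::-1].copy(); raw=im.copy()
poly(im,k,J,[[-50,30,40],[80,30,40],[80,90,40],[-50,90,40]],(255,255,0))
m=pix(T(J,[[0,50,18]]),k)[0].astype(int)
c=lambda im:cv2.resize(im[max(0,m[1]-130):m[1]+110,max(0,m[0]-75):m[0]+75],None,fx=2.5,fy=2.5,interpolation=cv2.INTER_CUBIC)
cv2.imwrite("pics/c6.png",np.hstack([c(im),c(raw)])[:600,:800]); st()
E
```

```text
t 32.27 tcp(jig) [-91.49  16.49  54.94] F [ 0.1 -0.9 -0.1] open 0.0008
True
t 32.61 tcp(jig) [-84.94  16.45  54.82] F [-0.7  0.1  1. ] open 0.0004
0 -84.83 -5.0
1 -84.79 -7.3999999999999995
2 -84.76 -9.2
3 -84.71 -11.7
4 -84.65 -13.799999999999999
5 -84.62 -15.5
6 -84.53 -17.5
7 -84.42 -18.400000000000002
8 -84.24 -20.0
t 35.61 tcp(jig) [-84.26  16.47  55.39] F [-19.3  -1.7  -0.3] open 0.0006
key_head [([0.5826, 0.144, 0.0593], 0.56)]
key_tip [([0.3638, -0.139, 0.0036], 0.7)]
blank []
blank_corner []
t 37.71 tcp(jig) [-109.89   59.23  327.9 ] F [-0.4 -0.5  0.3] open 0.0006
```

View pics/c6.png

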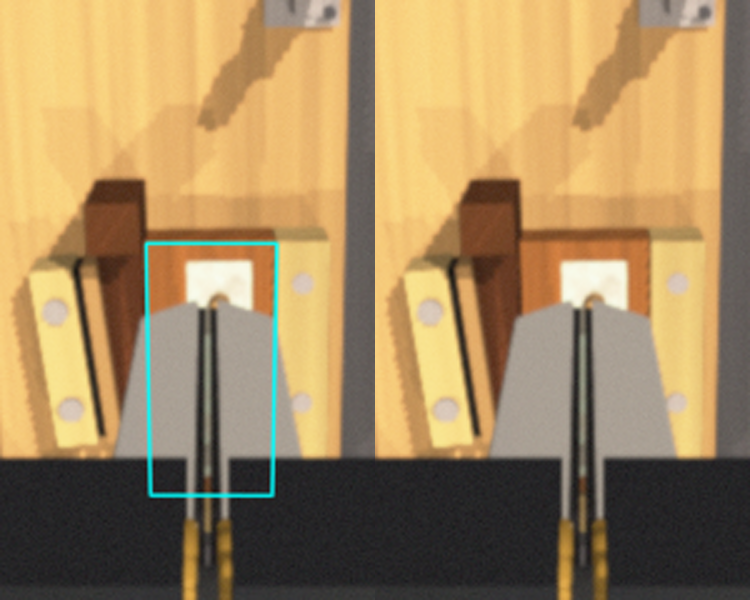

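```bash
python3 - <<'E'
from h import *
r.move_to(jp(85,60,300),q(YJ)); gripper_to(.09)
im,k,_=look("wrist",["key_head","key_tip","blank","blank_corner","corner"],"pics/w9.png")
raw=im[:,:,::-1].copy(); im=raw.copy()
poly(im,k,J,[[-50,30,40],[80,30,40],[80,90,40],[-50,90,40]],(255,255,0))
m=pix(T(J,[[0,50,18]]),k)[0].astype(int)
c=lambda im:cv2.resize(im[max(0,m[1]-120):m[1]+120,max(0,m[0]-80):m[0]+80],None,fx=2.5,fy=2.5,interpolation=cv2.INTER_CUBIC)
cv2.imwrite("pics/c7.png",np.hstack([c(im),c(raw)])[:600,:800]); st()
E
```

```text
key_head [([0.4939, -0.166, 0.0412], 0.61), ([0.5826, 0.142, 0.059], 0.59), ([0.5253, 0.0003, 0.0156], 0.35)]
key_tip [([0.584, 0.0101, 0.0298], 0.97), ([0.6267, -0.3406, 0.0123], 0.9), ([0.3649, -0.1359, 0.0069], 0.66)]
blank [([0.6234, 0.0645, 0.0202], 0.67)]
blank_corner [([0.6479, -0.0069, 0.0187], 0.79), ([0.5268, -0.0003, 0.0175], 0.31)]
corner [([0.6484, -0.0003, 0.0218], 0.85)]
t 40.22 tcp(jig) [ 84.98  60.   300.01] F [-0.2 -0.1  0.2] open 0.09
```

View pics/c7.png

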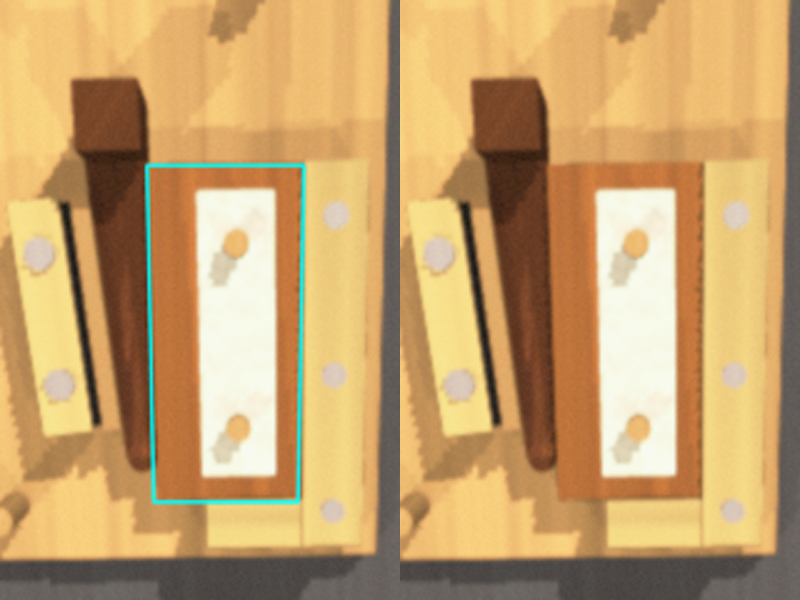

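The blank sits against the fence and the end stop with no visible gap. The key lies in the gap against the cleat and blank, and the robot is clear of everything. I'm handing in.

```bash
python3 -c "
from h import *
r.sign_off(); print(telemetry.current_t())"
```

```text
the job is handed in; nothing more can be done
the job is handed in; nothing more can be done
```

The blank is home against the end stop and fence, the brown headed key is wedged tight in the gap, and I handed the job in at about 40 s.

- **Blank:** I pushed it to the end stop first, and it took four pushes with a 7 N stop limit without moving further.
- **Key:** I laid it on the jig board thin end first, let go, and pressed the back of its head twice, to about 20 N each time. The head ended near jig x = -64, inside the expected range.
- **Holding by itself:** After the first press I backed off, and the second press met the head within 0.3 mm of where I had left it. The final picture, taken with the gripper well clear, shows the key still in place.
- **Final picture:** The blank lies flat along the fence with no visible gap at either end. I saw nothing else disturbed around the jig, but I took no final wide picture of the whole table.
- **Disagreements:**
  - Finger contact when pushing the blank suggested its end was about 2 mm further back than the jig pose I had fitted. The pictures agreed with the fitted pose to about 1 mm.
  - The network's blank-corner and corner marks differed by about 7 mm at the end, although the picture showed no gap at the end stop.
  - The networks also reported the green look-alikes as the key, and I ignored those.

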